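# Seat the board and snap the toggle clamp shut

### The job

Push the loose wooden board along its channel in the jig until its end is fully home against the stop block. Then push the toggle clamp's handle over, past its dead point, until it snaps into lock with the rubber pad pressing on the board. Nothing needs gripping: do not lift the board, and leave the cup, the glue bottle and the jar where they stand.

Things in the scene. Friction and masses are not known exactly. Their poses are not given: they have to be found in the camera images.
- jig: Gluing jig on a white board, fixed to the table. Origin on the table plane under the middle of the board's channel, z up. Base plate: x -80 to +125, y -150 to +165 mm, top at z = 18 mm. The channel runs along the jig's y, between two strips with inner faces at x = -41.5 and +41.5 mm, 10 mm wide, tops at z = 28 mm. At its -y end is the stop block; on its +x side stands the toggle clamp.
- stop_face (a point): Middle of the stop block's face that the board must meet, at (0, -115, 28) mm in the jig's frame; axes as the jig's. The block is 22 mm thick and reaches up to z = 48 mm. The board is pushed towards the jig's -y.
- board: Loose plain pine board, 80 x 150 x 20 mm, about 0.1 to 0.2 kg, lying flat in the channel on the base plate. Origin at the centre of its underside; its y axis is its length, along the channel, its z up. It starts 45 to 80 mm short of the stop and slides with 1.5 mm play on each side.
- board_stop_end (a point): Centre of the board's end face that must meet the stop block (board's -y end, 10 mm above its underside).
- board_free_end (a point): Centre of the board's other end face (board's +y end, 10 mm above its underside): the face to push against.
- clamp_handle (a joint): Clamp handle angle, rad. 0 = open: upright (0.02 rad short of vertical, on the +x side). Grows as it swings over to +x and down. Dead point at 1.25: before it the handle springs back open, beyond it snaps to the locked stop at 1.43, sloping 0.12 rad above level towards +x. Push needed 85 mm from the pivot: at most about 8 N, greatest near 0.9 rad. Starts at 0 to 0.12.
- handle_pivot (a point): Axis of the clamp handle (parallel to the jig's y), at (97, -70, 80) mm in the jig's frame. The clamp works in the plane y = -70 mm; its steel bracket is 30 mm wide, up to z = 92 mm. Its arm reaches over the channel towards -x, and while open slants up to about z = 125 mm over x = 0 to 75 mm; the handle swings towards +x.
- handle_tip (a point): End of the handle, 120 mm from its pivot, on its centre line. The black plastic grip covers the outer 80 mm and is 26 mm wide (along the jig's y) and 16 mm thick; its side towards the channel, which becomes its upper side as it swings down, is the one to push.
- clamp_pad: Rubber pad, 20 mm diameter, 8 mm high, on the clamp arm's end; origin at the centre of its lower face. Sprung (2 N per mm, 11 mm travel). With the clamp locked it stands over (-5, -70) mm in the jig's frame and is pressed about 2.5 mm in by a board that is home, some 5 N.
- cup: Bystander: white ceramic cup upside down, 72 mm across, 85 mm high, standing on the table past the jig's +y end. Origin at the centre of its foot.
- glue: Bystander: white glue bottle, 48 mm across, 130 mm high, standing on the table past the jig's -y end. Origin at the centre of its foot.
- jar: Bystander: small jar with a steel lid, 48 mm across, 55 mm high, standing on the jig's base plate beside the channel on its +x side. Origin at the centre of its foot.

How it is judged:
By the outcome, as a careful person would: the job done as asked, in the order asked, and still so for the second after the job is handed in, with the robot touching nothing.
It also fails if it takes over 48 s, if anything falls off the work surface, if the arm or the gripper's body presses on something with over 40 N, if the wrist force passes 120 N, or if a joint passes its speed limit or range.

### The arm

A 7-joint arm with a two-finger parallel gripper is mounted at the origin on the work surface. World frame = base frame: x ahead of the robot, y to its left, z up, the work surface at z = 0. Lengths are in m, angles in rad, forces in N, time in s.
With the tool pointing down it reaches from about 0.4 to 0.875 m from the base axis. Payload 19.3 kg.
Tool frame: the origin (TCP) lies midway between the tips of the shut fingers; the grasp point (between the pads) lies bot.tcp_to_grasp behind it (bot.tcp_to_grasp is the distance from the TCP to the grasp point, in m); z points along the fingers, y is the line along which they close (so a half turn about z gives the same grasp; the last joint's range is limited). The gripper opens to 85 mm and grips with 20 to 120 N. Pads are 22 mm wide; open, the fingers measure 114 mm over their backs; the gripper's body (76 mm by 85 mm) begins 54 mm behind the grasp point. The pads swing forward as they close: fully open they stand 13 mm farther back than shut.
Start: joints at [-1.419, 0.521, -0.036, 1.599, 0.021, 1.021, -0.113], TCP at [0.138, 0.61, 0.231] pointing down, gripper open.
Joint ranges: [-2.91, 2.91], [-0.3, 2.13], [-1.5, 1.42], [0.17, 2.43], [-1.26, 4.41], [0.16, 1.93], [-2.52, 2.52]. Speed limits (rad/s): [1.89, 1.89, 2.39, 2.39, 3.01, 3.01, 3.01].

### API

Orientations are given as [roll, pitch, yaw] about the fixed x, y, z axes, in that order (R = Rz(yaw) Ry(pitch) Rx(roll)).
In Python, from workcell import observe, imaging, bot gives the robot as it stands.
- The arm moves only by the tool send_rows, never from a script. Its argument "plan" is text: rows parted by semicolons, each of 7 numbers parted by spaces: the shift along the tool's x, y, z in m, then the turn, a rotation vector about the tool's x, y, z in degrees, then the finger opening in m, from 0 to 0.0854. In form: dx dy dz rx ry rz claw; .... A call has 1 to 10 rows; each row is the pose to reach, as a shift and turn from the pose commanded when the call began, along the tool's axes at that moment; what a row does not reach only later rows make up. A row lasts 1/12 s, in which the tool goes at most 41.7 mm and 7.16 degrees, less where a joint would pass 70% of its speed; a pose out of reach is approached as far as the arm can. A call with a gripper value outside its range is refused whole. The fingers move at their own pace and stop on an object; "grip_force" is the grip in N (left out, the last holds). Time passes only in rows, so rows that repeat a pose let the fingers close. It gives the time, the measured TCP pose, the force, the opening and the grip force at its end, in the units of the state.
- observe(): the state, without advancing time (a new reading comes with each control period).
- imaging.grab_frame(name): name is "side" or "top" or "wrist"; returns a dict with "color" (400x640x3 uint8, red, green, blue), "fx", "fy", "cx", "cy" (pixels), "eye" and "orientation" of the camera in the world; the wrist camera has in their place "tool_from_camera" (4x4, takes a point from camera to tool coordinates, whose origin is the TCP and whose axes are the flange's). Camera axes: x right, y down, z forward; pixel columns grow to the right and rows downward; lengths in m; the calibration is good to about 2 mm. A picture is of the moment at which its call begins: read the wrist's pose just before it. There is no depth.
- bot.job_done(): hands the job in; it is judged then, once.
The state is a dict: "clock": time; "qpos": joint angles; "qd": joint speeds; "joint_efforts": joint torques, N m; "position": TCP position; "tool_rot": TCP orientation; "force": force on the tool from outside, world axes, zero at the start; "moment": the same for the moment, N m; "grip_width": finger opening in m; "finger_force": force on a finger pad.
Only numpy, scipy, OpenCV 4.12 (cv2) and the standard library are available. Lean on these libraries where they do the work, as an engineer would, in place of code of your own. Each camera call takes 0.05 s, during which the arm holds its last target. There are 200 camera calls.

## Working session

There is one attempt and no reset: what is moved stays moved. The work goes in short steps, Python scripts to look and compute and a tool call to move; the robot and the scene stay as the last step left them, time stands still between calls to the robot, and variables do not carry over. Pictures are saved under pics/ and viewed, at most 10 in all, crops included, and the job is handed in when it is done.

Besides the shell and the picture viewer there is one more tool, called after "Call:" in YAML: its name, and indented under it one key for each argument. send_rows: Moves the arm, as the interface text tells. Its arguments: {"type":"object","properties":{"plan":{"type":"string"},"grip_force":{"type":"number"}},"required":["plan"]}

```bash
mkdir -p pics; python3 - <<'E'
from workcell import observe, imaging, bot
import cv2
s=observe();print(s['clock'],s['position'],s['tool_rot'],bot.tcp_to_grasp)
for n in("side","top"):
    f=imaging.grab_frame(n);cv2.imwrite(f"pics/{n}1.png",f["color"][:,:,::-1])
    print(n,{k:f[k] for k in f if k!="color"})
E
```

```text
0.0 [0.13741387 0.60938136 0.23075073] [-3.14050781e+00  3.71748203e-05  2.91979672e+00] 0.0187
side {'fx': 409.5580556374998, 'fy': 409.5580556374998, 'cx': 317.31302559854987, 'cy': 200.7360586837561, 'eye': array([ 0.2724885 , -0.47398792,  0.8568791 ]), 'orientation': array([-2.42721314,  0.00896575, -0.44294447])}
top {'fx': 379.12012808178594, 'fy': 379.12012808178594, 'cx': 313.0291303166652, 'cy': 197.09912397730437, 'eye': array([0.45808682, 0.08238575, 0.88755579]), 'orientation': array([-3.04023068,  0.03980165, -1.55524417])}
```

View pics/top1.png

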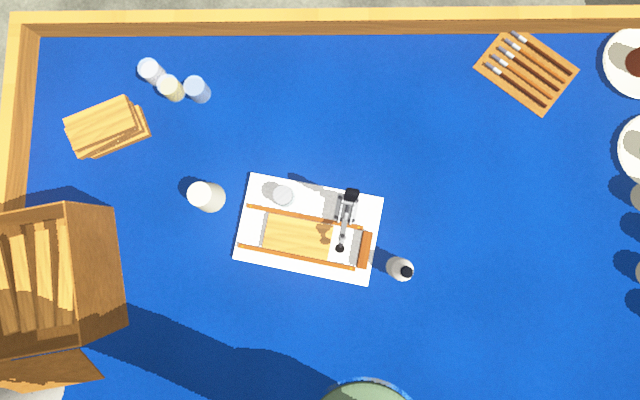

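View pics/side1.png

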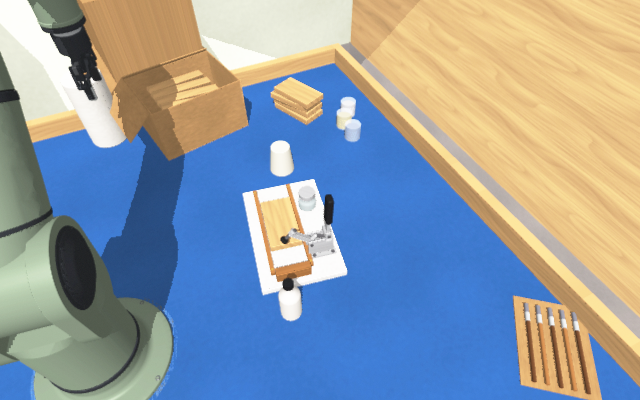

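The top view shows the jig with white-plate corners near (249,172), (384,197), (369,286) and (233,259), the cup at (207,196), the jar at (284,194) and the glue at (400,269). The side view shows the handle upright at (329,208). I'll enlarge the crops next.

```bash
python3 - <<'E'
import cv2
a=cv2.imread("pics/top1.png")[160:300,180:420];cv2.imwrite("pics/topc.png",cv2.resize(a,None,fx=3.3333,fy=3.3333,interpolation=cv2.INTER_CUBIC))
a=cv2.imread("pics/side1.png")[130:330,225:385];cv2.imwrite("pics/sidec.png",cv2.resize(a,None,fx=3,fy=3,interpolation=cv2.INTER_CUBIC))
E
```

```text
(no output)
```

View pics/topc.png

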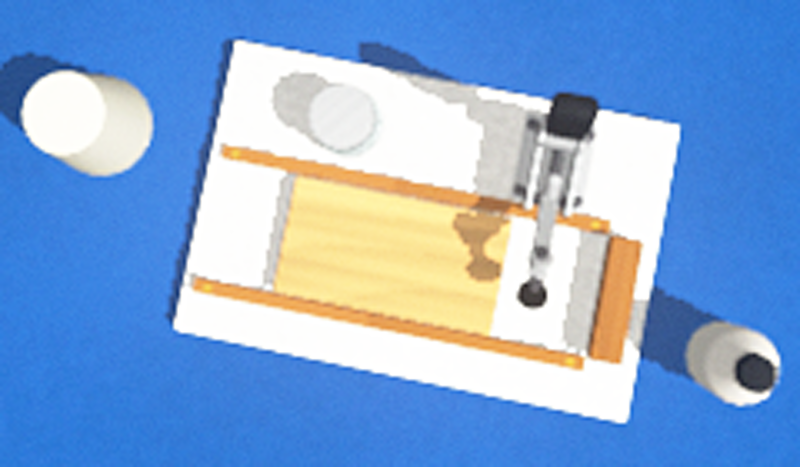

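View pics/sidec.png

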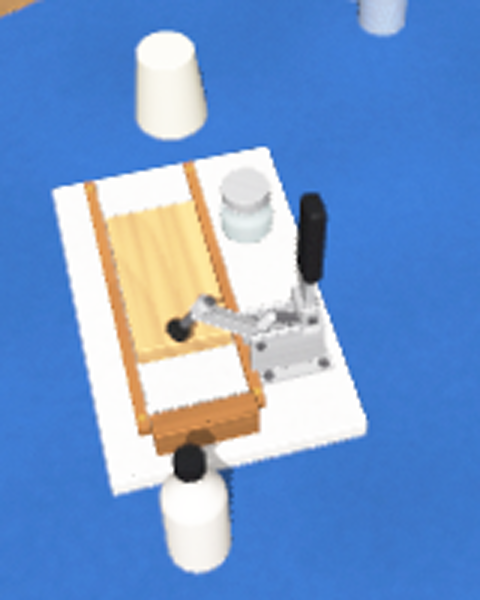

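The top crop shows the plate corners at crop (235,40), (680,124), (628,421) and (175,330). The board's free end is on the line (293,177)-(274,290), its stop end is on (508,215)-(491,335), and the handle tip is at (573,115). In the side crop the plate corners are (54,188), (267,149), (366,430) and (114,494). The handle top is at (313,197).

```bash
cat > h.py <<'E'
import numpy as np, json
from scipy.spatial.transform import Rotation as R
from scipy.optimize import least_squares
C={"side":(409.558,317.313,200.736,[.2724885,-.47398792,.8568791],[-2.42721314,.00896575,-.44294447]),
"top":(379.12,313.029,197.099,[.45808682,.08238575,.88755579],[-3.04023068,.03980165,-1.55524417])}
def proj(c,P):
    f,cx,cy,e,o=C[c];p=(np.atleast_2d(P)-e)@R.from_euler('xyz',o).as_matrix()
    return np.c_[f*p[:,0]/p[:,2]+cx,f*p[:,1]/p[:,2]+cy]
def atz(c,uv,z):
    f,cx,cy,e,o=C[c];d=R.from_euler('xyz',o).as_matrix()@[(uv[0]-cx)/f,(uv[1]-cy)/f,1]
    return np.array(e)+d*(z-e[2])/d[2]
def world(j,P):
    P=np.atleast_2d(P);c,s=np.cos(j[2]),np.sin(j[2])
    return np.c_[j[0]+c*P[:,0]-s*P[:,1],j[1]+s*P[:,0]+c*P[:,1],P[:,2]]
def tojig(j,p):
    c,s=np.cos(j[2]),np.sin(j[2]);d=p[:2]-np.array(j[:2]);return np.array([c*d[0]+s*d[1],-s*d[0]+c*d[1]])
T=lambda u,v:np.array([u/3.33333+180,v/3.33333+160])
S=lambda u,v:np.array([u/3+225,v/3+130])
E
python3 - <<'E'
from h import *
K=np.array([[125,165,18],[125,-150,18],[-80,-150,18],[-80,165,18]])/1e3
t=np.array([T(235,40),T(680,124),T(628,421),T(175,330)])
s=np.array([S(267,149),S(366,430),S(114,494),S(54,188)])
def f(j): w=world(j,K);return np.r_[proj("top",w)-t,proj("side",w)-s].ravel()
r=least_squares(f,[.43,.09,-.17]);j=r.x;print("jig",j,np.round(r.fun.reshape(-1,2),1).tolist())
for n,p,z in(("free",T(293,177),.038),("free",T(274,290),.038),("stop",T(508,215),.038),("stop",T(491,335),.038),("tip",T(573,112),.2),("jar",T(345,118),.073),("cup",T(64,113),.085),("glue",T(757,372),.13)):
    w=atz("top",p,z);print(n,w.round(4),tojig(j,w).round(4))
for n,p,z in(("freeL",S(107,217),.038),("freeR",S(193,203),.038),("tip",S(313,197),.2),("jar",S(246,187),.073),("cup",S(167,40),.085),("glue",S(190,455),.13)):
    w=atz("side",p,z);print(n,w.round(4),tojig(j,w).round(4))
json.dump(j.tolist(),open("j.json","w"))
E
```

```text
jig [ 0.45116663  0.12377095 -0.179344  ] [[0.8, -0.1], [0.8, 0.1], [0.3, 0.4], [0.1, -0.1], [-0.0, -0.5], [1.1, -1.2], [-0.9, -1.6], [-0.9, 0.9]]
free [0.5066 0.2188 0.038 ] [0.0376 0.1034]
free [0.4306 0.2296 0.038 ] [-0.0391  0.1004]
stop [0.483  0.0733 0.038 ] [ 0.0403 -0.044 ]
stop [0.4034 0.0838 0.038 ] [-0.0399 -0.0479]
tip [0.5348 0.0402 0.2   ] [ 0.0972 -0.0673]
jar [0.5435 0.1803 0.073 ] [0.0807 0.0721]
cup [0.5434 0.3615 0.085 ] [0.0483 0.2503]
glue [ 0.3907 -0.0723  0.13  ] [-0.0245 -0.2037]
freeL [0.4331 0.2309 0.038 ] [-0.0369  0.1022]
freeR [0.5077 0.213  0.038 ] [0.0397 0.0979]
tip [0.5407 0.045  0.2   ] [ 0.1022 -0.0616]
jar [0.5458 0.1807 0.073 ] [0.083  0.0729]
cup [0.5519 0.3743 0.085 ] [0.0544 0.2645]
glue [ 0.3923 -0.0706  0.13  ] [-0.0233 -0.2017]
```

```bash
cat >> h.py <<'E'
def plan(targets):
    from workcell import observe
    j=json.load(open("j.json"));s=observe();Rt=R.from_euler('xyz',s['tool_rot'])
    print("t",s['clock'],"F",s['force'].round(1),"jig",tojig(j,s['position']).round(4),s['position'][2].round(4),"yawerr deg",np.degrees(s['tool_rot'][2]-np.pi-j[2]).round(2), "tilt",s['tool_rot'][:2].round(4))
    for t in targets: print(t,"->",Rt.inv().apply(world(j,t)[0]-s['position']).round(4))
E
python3 - <<'E'
from h import *
b=atz("side",(172,157),0);print("box corner",b)
for z in(.05,.1,.15,.2):
    print(z,proj("side",[b[0],b[1],z]).round(0),proj("top",[b[0],b[1],z]).round(0))
print("tcp",proj("side",[.137,.609,.231]),proj("top",[.137,.609,.231]))
for c,p in(("top",(65,202)),("top",(112,208)),("top",(128,327)),("top",(103,378)),("top",(78,345))):print(p,atz(c,p,.1).round(3),atz(c,p,.2).round(3))
plan([(0,.14,.33),(0,.14,.2)])
E
```

```text
box corner [ 2.59017381e-01  5.55169063e-01 -1.11022302e-16]
0.05 [[167. 145.]] [[112. 323.]]
0.1 [[162. 131.]] [[ 98. 329.]]
0.15 [[157. 117.]] [[ 82. 335.]]
0.2 [[151. 102.]] [[ 64. 343.]]
tcp [[96.96597047 93.81810011]] [[ 14.83745826 421.34943055]]
(65, 202) [0.521 0.647 0.1  ] [0.513 0.575 0.2  ]
(112, 208) [0.51  0.543 0.1  ] [0.503 0.484 0.2  ]
(128, 327) [0.265 0.492 0.1  ] [0.289 0.44  0.2  ]
(103, 378) [0.163 0.537 0.1  ] [0.2   0.479 0.2  ]
(78, 345) [0.226 0.595 0.1  ] [0.256 0.53  0.2  ]
t 0.1 F [-0.9  0.5 -0.3] jig [-0.3953  0.4219] 0.2308 yawerr deg -2.43 tilt [-3.1406e+00  1.0000e-04]
(0, 0.14, 0.33) -> [-0.4069 -0.265  -0.0989]
(0, 0.14, 0.2) -> [-0.4069 -0.2648  0.0311]
```

Call:
send_rows:
  plan: "0 0 -0.04 0 0 0 0; 0 0 -0.08 0 0 0 0; 0 0 -0.12 0 0 0 0; 0 0 -0.15 0 0 0 0; -0.03 -0.02 -0.15 0 0 -2.4 0; -0.064 -0.042 -0.15 0 0 -2.4 0; -0.096 -0.063 -0.15 0 0 -2.4 0; -0.128 -0.084 -0.15 0 0 -2.4 0; -0.16 -0.105 -0.15 0 0 -2.4 0; -0.192 -0.126 -0.15 0 0 -2.4 0"

```text
clock: 0.93
position: [0.298, 0.4428, 0.3812]
tool_rot: [-3.141, -0.0, 2.962]
force: [0.9, 1.4, -0.9]
grip_width: -0.0002
finger_force: 0.0
```

```bash
python3 - <<'E'
from h import *
plan([(0,.14,.33),(0,.14,.2),(0,.135,.1)])
E
```

```text
t 0.9333 F [ 0.9  1.4 -0.9] jig [-0.2076  0.2866] 0.3812 yawerr deg -0.03 tilt [-3.1414e+00 -2.0000e-04]
(0, 0.14, 0.33) -> [-0.2077 -0.1465  0.0512]
(0, 0.14, 0.2) -> [-0.2077 -0.1464  0.1812]
(0, 0.135, 0.1) -> [-0.2078 -0.1514  0.2812]
```

Call:
send_rows:
  plan: "-0.034 -0.024 0 0 0 0 0; -0.068 -0.048 0 0 0 0 0; -0.102 -0.072 0 0 0 0 0; -0.136 -0.096 0.01 0 0 0 0; -0.17 -0.12 0.02 0 0 0 0; -0.206 -0.149 0.04 0 0 0 0; -0.206 -0.149 0.08 0 0 0 0; -0.206 -0.149 0.12 0 0 0 0; -0.206 -0.149 0.16 0 0 0 0; -0.206 -0.149 0.16 0 0 0 0"

```text
clock: 1.77
position: [0.4702, 0.259, 0.2149]
tool_rot: [-3.134, -0.007, 2.961]
force: [-1.1, -0.2, -0.8]
grip_width: 0.0004
finger_force: 0.0
```

```bash
python3 - <<'E'
from h import *
from workcell import imaging,observe
import cv2
plan([(0,.135,.1),(0,.135,.026)])
s=observe();f=imaging.grab_frame("wrist");cv2.imwrite("pics/w1.png",f["color"][:,:,::-1])
A=f["tool_from_camera"];j=json.load(open("j.json"))
print(A.round(3))
Rt=R.from_euler('xyz',s['tool_rot']).as_matrix()
for P in((-.04,.101,.038),(.04,.101,.038),(0,.135,.018),(-.0465,.15,.028),(.0465,.15,.028)):
    p=Rt.T@(world(j,P)[0]-s['position']);c=A[:3,:3].T@(p-A[:3,3]);print(P,f["fx"]*c[0]/c[2]+f["cx"],f["fy"]*c[1]/c[2]+f["cy"])
E
```

```text
t 1.7667 F [-1.1 -0.2 -0.8] jig [-0.0054  0.1365] 0.2149 yawerr deg -0.05 tilt [-3.1344 -0.0069]
(0, 0.135, 0.1) -> [-0.0062 -0.0007  0.1149]
(0, 0.135, 0.026) -> [-6.800e-03 -1.000e-04  1.889e-01]
[[ 0.002 -0.963 -0.269  0.068]
 [ 1.     0.001  0.     0.   ]
 [-0.    -0.269  0.963 -0.142]
 [ 0.     0.     0.     1.   ]]
(-0.04, 0.101, 0.038) 292.73097889236834 152.69917504459525
(0.04, 0.101, 0.038) 294.56754165575455 219.50256330635557
(0, 0.135, 0.018) 322.8659929868036 183.66551255270167
(-0.0465, 0.15, 0.028) 335.7510443977755 146.22803750381848
(0.0465, 0.15, 0.028) 334.8093269572253 221.88857253736165
```

View pics/w1.png

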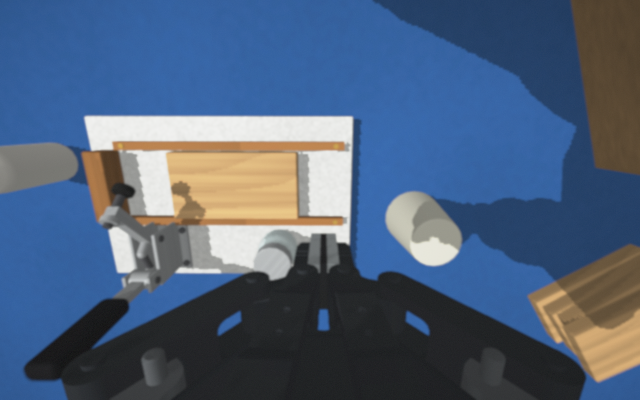

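The wrist view shows the board's free end at column 297, rows 153–219. That puts it at jig y ≈ +0.105, and the strips match the prediction. The cup at (425,230) is clear, so I'm descending.

Call:
send_rows:
  plan: "-0.003 0 0.04 0 0 0 0; -0.003 0 0.08 0 0 0 0; -0.003 0 0.12 0 0 0 0; -0.003 0 0.15 0 0 0 0; -0.003 0 0.17 0 0 0 0; -0.003 0 0.18 0 0 0 0; -0.003 0 0.18 0 0 0 0; -0.003 0 0.18 0 0 0 0"

```text
clock: 2.48
position: [0.4771, 0.2613, 0.0431]
tool_rot: [3.14, 0.001, 2.962]
force: [0.4, 0.7, 0.9]
grip_width: -0.0001
finger_force: 0.0
```

```bash
python3 - <<'E'
from h import *
plan([(0,.12,.026),(0,.05,.026)])
E
```

```text
t 2.4833 F [0.4 0.7 0.9] jig [0.001 0.14 ] 0.0431 yawerr deg -0.03 tilt [3.1402e+00 1.3000e-03]
(0, 0.12, 0.026) -> [ 0.001  -0.02    0.0171]
(0, 0.05, 0.026) -> [ 0.001 -0.09   0.017]
```

Call:
send_rows:
  plan: "0 0 0.01 0 0 0 0; 0 0 0.017 0 0 0 0; 0 -0.01 0.017 0 0 0 0; 0 -0.02 0.017 0 0 0 0; 0 -0.03 0.017 0 0 0 0; 0 -0.04 0.017 0 0 0 0; 0 -0.05 0.017 0 0 0 0; 0 -0.06 0.017 0 0 0 0; 0 -0.07 0.017 0 0 0 0; 0 -0.077 0.017 0 0 0 0"

```text
clock: 3.32
position: [0.4622, 0.1834, 0.0245]
tool_rot: [3.142, 0.0, 2.961]
force: [0.2, 1.9, 2.2]
grip_width: -0.0
finger_force: 1.1
```

```bash
python3 - <<'E'
from h import *
plan([(0,.05,.026)])
E
```

```text
t 3.3167 F [0.2 1.9 2.2] jig [0.0002 0.0606] 0.0245 yawerr deg -0.08 tilt [3.1416e+00 2.0000e-04]
(0, 0.05, 0.026) -> [ 0.0002 -0.0106 -0.0015]
```

Contact with light sliding force. I'm creeping on until the force rises.

Call:
send_rows:
  plan: "0 -0.002 0 0 0 0 0; 0 -0.004 0 0 0 0 0; 0 -0.006 0 0 0 0 0; 0 -0.008 0 0 0 0 0; 0 -0.009 0 0 0 0 0; 0 -0.009 0 0 0 0 0"

```text
clock: 3.82
position: [0.4606, 0.1759, 0.0243]
tool_rot: [-3.142, -0.0, 2.962]
force: [0.4, -0.2, 0.2]
grip_width: -0.0001
finger_force: 0.3
```

Call:
send_rows:
  plan: "0 -0.001 0 0 0 0 0; 0 -0.002 0 0 0 0 0; 0 -0.002 0 0 0 0 0"

```text
clock: 4.07
position: [0.4607, 0.1755, 0.0244]
tool_rot: [3.14, 0.001, 2.963]
force: [0.7, 9.9, 0.1]
grip_width: -0.0001
finger_force: 4.9
```

Call:
send_rows:
  plan: "0 -0.001 0 0 0 0 0; 0 -0.001 0 0 0 0 0; 0 -0.001 0 0 0 0 0"

```text
clock: 4.32
position: [0.4607, 0.1753, 0.0245]
tool_rot: [3.139, 0.001, 2.964]
force: [1.2, 14.5, -1.0]
grip_width: 0.0001
finger_force: 7.3
```

Home: it stalled at 14.5 N. Now I'll back off, rise and head to the clamp.

Call:
send_rows:
  plan: "0 0.012 0 0 0 0 0; 0 0.022 0 0 0 0 0; 0 0.022 -0.03 0 0 0 0; 0 0.022 -0.07 0 0 0 0; 0 0.022 -0.11 0 0 0 0; 0 0.022 -0.15 0 0 0 0; 0 0.022 -0.19 0 0 0 0; 0 0.022 -0.22 0 0 0 0; 0 0.022 -0.22 0 0 0 0"

```text
clock: 5.07
position: [0.466, 0.196, 0.2499]
tool_rot: [3.137, 0.006, 2.962]
force: [0.1, -0.3, 0.0]
grip_width: 0.0
finger_force: 0.0
```

```bash
python3 - <<'E'
from h import *
from workcell import imaging
import cv2
plan([(.055,-.07,.24),(.055,-.07,.17)])
a=imaging.grab_frame("side")["color"][170:300,235:355,::-1];a=cv2.resize(a,None,fx=4.5,fy=4.5,interpolation=cv2.INTER_CUBIC)
cv2.imwrite("pics/s2.png",a)
E
```

```text
t 5.0667 F [ 0.1 -0.3  0. ] jig [0.0017 0.0737] 0.2499 yawerr deg -0.03 tilt [3.1367 0.0057]
(0.055, -0.07, 0.24) -> [-0.0534 -0.1437  0.0095]
(0.055, -0.07, 0.17) -> [-0.053  -0.1441  0.0795]
```

View pics/s2.png

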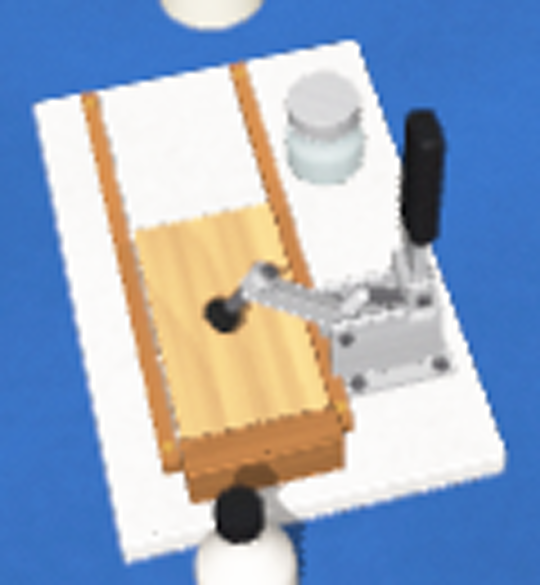

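The side crop shows the board's end (about (180,435)–(325,410)) meeting the stop block with no white gap. The handle is upright at (422,175).

Call:
send_rows:
  plan: "-0.012 -0.032 0 0 0 0 0; -0.025 -0.066 0 0 0 0 0; -0.038 -0.1 0 0 0 0 0; -0.053 -0.143 0.01 0 0 0 0; -0.053 -0.143 0.03 0 0 0 0; -0.053 -0.143 0.05 0 0 0 0; -0.053 -0.143 0.07 0 0 0 0; -0.053 -0.143 0.075 0 0 0 0; -0.053 -0.143 0.075 0 0 0 0"

```text
clock: 5.87
position: [0.4896, 0.0445, 0.1677]
tool_rot: [-3.14, -0.003, 2.962]
force: [0.7, -0.4, 0.1]
grip_width: 0.0003
finger_force: 0.0
```

```bash
python3 - <<'E'
from h import *
r=.095;w=.011
T_=[]
for th in(0.1,.25,.4,.55,.7,.85,1.0,1.1,1.2,1.3,1.4,1.45):
    p=th+.02;T_.append((round(.097+r*np.sin(p)-.008*np.cos(p)-w,4),-.07,round(.08+r*np.cos(p)+.008*np.sin(p),4)))
plan(T_)
E
```

```text
t 5.8667 F [ 0.7 -0.4  0.1] jig [ 0.0519 -0.0711] 0.1677 yawerr deg -0.02 tilt [-3.1399 -0.0034]
(np.float64(0.0894), -0.07, np.float64(0.1753)) -> [-0.0374  0.0011 -0.0077]
(np.float64(0.1036), -0.07, np.float64(0.1737)) -> [-0.0516  0.0011 -0.0062]
(np.float64(0.1174), -0.07, np.float64(0.17)) -> [-0.0655  0.0012 -0.0025]
(np.float64(0.1305), -0.07, np.float64(0.1643)) -> [-0.0786  0.0012  0.0031]
(np.float64(0.1426), -0.07, np.float64(0.1567)) -> [-0.0907  0.0012  0.0107]
(np.float64(0.1535), -0.07, np.float64(0.1474)) -> [-0.1016  0.0012  0.02  ]
(np.float64(0.1628), -0.07, np.float64(0.1365)) -> [-0.111   0.0012  0.0308]
(np.float64(0.168), -0.07, np.float64(0.1286)) -> [-0.1162  0.0012  0.0387]
(np.float64(0.1725), -0.07, np.float64(0.1202)) -> [-0.1207  0.0013  0.0471]
(np.float64(0.176), -0.07, np.float64(0.1113)) -> [-0.1243  0.0013  0.056 ]
(np.float64(0.1787), -0.07, np.float64(0.1022)) -> [-0.127   0.0013  0.0651]
(np.float64(0.1797), -0.07, np.float64(0.0975)) -> [-0.128   0.0013  0.0698]
```

Call:
send_rows:
  plan: "-0.015 0.001 -0.004 0 0 0 0; -0.027 0.001 -0.007 0 0 0 0; -0.037 0.001 -0.008 0 0 0 0; -0.045 0.001 -0.007 0 0 0 0; -0.052 0.001 -0.006 0 0 0 0; -0.059 0.001 -0.004 0 0 0 0; -0.066 0.001 -0.002 0 0 0 0; -0.072 0.001 0 0 0 0 0; -0.079 0.001 0.003 0 0 0 0; -0.085 0.001 0.007 0 0 0 0"

```text
clock: 6.7
position: [0.5747, 0.0304, 0.1624]
tool_rot: [3.141, -0.0, 2.962]
force: [-3.5, 2.1, 8.8]
grip_width: 0.0002
finger_force: 3.7
```

```bash
python3 - <<'E'
from h import *
plan([(.1535,-.07,.1474),(.1628,-.07,.1365),(.1725,-.07,.1202),(.1787,-.07,.1022)])
E
```

```text
t 6.7 F [-3.5  2.1  8.8] jig [ 0.1382 -0.0698] 0.1624 yawerr deg -0.02 tilt [ 3.1414e+00 -2.0000e-04]
(0.1535, -0.07, 0.1474) -> [-0.0153 -0.0002  0.015 ]
(0.1628, -0.07, 0.1365) -> [-0.0246 -0.0002  0.0259]
(0.1725, -0.07, 0.1202) -> [-0.0343 -0.0002  0.0422]
(0.1787, -0.07, 0.1022) -> [-0.0405 -0.0002  0.0602]
```

Call:
send_rows:
  plan: "-0.006 0 0.005 0 0 0 0; -0.011 0 0.01 0 0 0 0; -0.015 0 0.015 0 0 0 0; -0.02 0 0.02 0 0 0 0; -0.025 0 0.026 0 0 0 0; -0.029 0 0.034 0 0 0 0; -0.034 0 0.042 0 0 0 0; -0.038 0 0.05 0 0 0 0; -0.04 0 0.057 0 0 0 0; -0.041 0 0.062 0 0 0 0"

```text
clock: 7.53
position: [0.6147, 0.0227, 0.0992]
tool_rot: [-3.141, -0.001, 2.962]
force: [0.1, 0.7, -0.1]
grip_width: 0.0003
finger_force: 0.0
```

```bash
python3 - <<'E'
from h import *
plan([(.1787,-.07,.1022)])
E
```

```text
t 7.5333 F [ 0.1  0.7 -0.1] jig [ 0.1789 -0.0703] 0.0992 yawerr deg -0.04 tilt [-3.1412e+00 -8.0000e-04]
(0.1787, -0.07, 0.1022) -> [ 0.0002  0.0003 -0.003 ]
```

The force has dropped to zero, so it looks snapped. I'll retreat up and check.

Call:
send_rows:
  plan: "0 0 -0.03 0 0 0 0; 0 0 -0.07 0 0 0 0; 0 0 -0.11 0 0 0 0; 0 0 -0.15 0 0 0 0; 0 0.04 -0.15 0 0 0 0; 0 0.08 -0.15 0 0 0 0; 0 0.12 -0.15 0 0 0 0; 0 0.12 -0.15 0 0 0 0; 0 0.12 -0.15 0 0 0 0"

```text
clock: 8.28
position: [0.6359, 0.1437, 0.2495]
tool_rot: [3.141, -0.001, 2.966]
force: [-0.4, -0.8, -0.2]
grip_width: -0.0001
finger_force: 0.0
```

```bash
python3 - <<'E'
from h import *
from workcell import imaging
import cv2
plan([])
f={n:imaging.grab_frame(n)["color"][...,::-1] for n in("side","top")}
a=cv2.resize(f["side"][120:330,235:375],None,fx=2.85,fy=2.85,interpolation=cv2.INTER_CUBIC)
b=cv2.resize(f["top"][150:300,180:420],None,fx=1.65,fy=1.65,interpolation=cv2.INTER_CUBIC)
h=max(a.shape[0],b.shape[0]);o=cv2.copyMakeBorder
p=lambda i:o(i,0,h-i.shape[0],0,0,0)
cv2.imwrite("pics/fin.png",cv2.hconcat([p(a),p(b)]))
E
```

```text
t 8.2833 F [-0.4 -0.8 -0.2] jig [0.1782 0.0526] 0.2495 yawerr deg 0.19 tilt [ 3.1414e+00 -9.0000e-04]
```

View pics/fin.png

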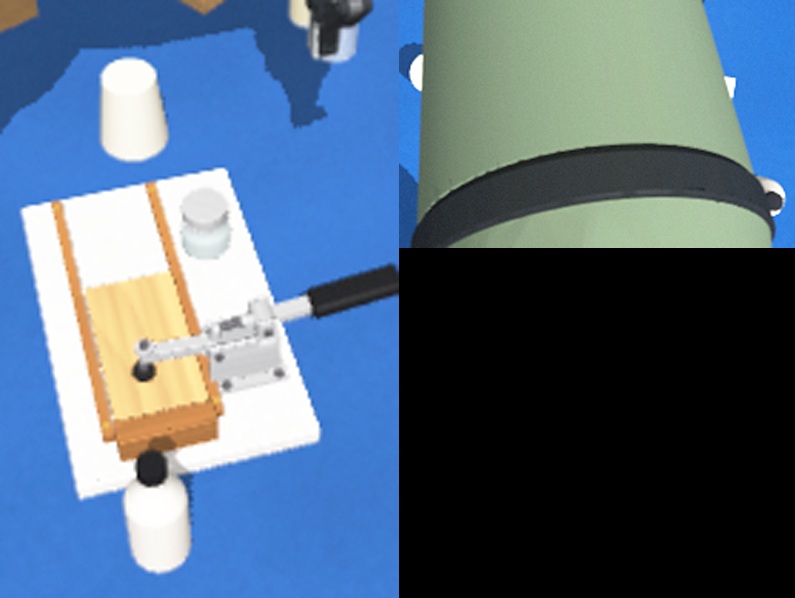

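The handle is down and locked at (350,290), the pad presses on the board at (143,370), and the board is against the stop. The cup, jar and glue are where they started.

```bash
python3 -c "
from workcell import bot
print(bot.job_done())"
```

```text
the job is handed in; nothing more can be done
None
```

The job is handed in at about 8.4 s on the robot clock: the board is home against the stop, the clamp is locked with its pad on the board, and the cup, glue bottle and jar were not touched.

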